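# Snap a food carrier shut and clamp it in the packing dock

## Task

Press the open lid of the small orange food carrier down until it snaps shut. Then pump the orange trigger of the blue ratchet clamp until its sprung pad has pushed the carrier against the blue stop, without touching the rod, cup or pad and without disturbing the other things on the table. Finish while still holding the trigger squeezed, so that the white ring behind the pad has gone into the cup while green still shows; never squeeze so hard that only red is left, for that crushes the carrier.

Things in the scene. Friction and masses are not known exactly. Their poses are not given: they have to be found in the camera images.
- dock: Clamp base plate, 200 (x) x 560 (y) x 10 mm, fixed; origin on the table. The clamp rod lies along its y axis at x = 0, 60 mm above the table; the jaw advances to +y. Near the -y end a blue ratchet housing (50 x 62 mm, top 85 mm above the table) carries a fixed black grip (28 x 12 mm, up to 175 mm above the table, centred on y = -184 mm) and, on the grip's +y side, the orange trigger.
- grip_point (a point): Where to squeeze: dock point (0, -177.5, 145) mm. The fixed grip's outer face is 12.5 mm to its -y side; the trigger's outer face 12.5 mm to its +y side when squeezed home, 31 mm when released. Fingers reach down from above on both sides, closing along dock y; centred here, the one at the trigger does the pushing and the other meets the grip only at the very end.
- trigger (a joint): Trigger angle, rad: 0 released (leaning to +y), 0.21 squeezed home on its stop. It pivots about the dock's x direction, springs back when let go and needs about 3 N at the grip point for its spring plus 2.5 N for the rod's friction. The rod advances as far as the trigger moves at grip-point height (85 mm per rad, 18 mm a stroke), less up to 7 mm idle at the start of a stroke (7 mm teeth).
- trigger_tip (a point): Top end of the orange trigger blade (24 mm in x, 10 mm thick), 110 mm from its pivot axis, which lies at dock (0, -170, 60) mm.
- jaw: The clamp's steel rod (12 mm thick, toothed on top) with the dark cup (48 mm across) at its +y end, and the pad on it; not to be touched. Origin: middle of the pad's rubber face when not pressed in; axes as the dock's. Its friction keeps it in place while the trigger returns, but does not keep the clamping force: when the trigger is let go, the pad springs out to under 1.5 mm pressed in. It reaches back at most to dock y = -295 mm.
- pad (a joint): How far the sprung pad is pressed into the cup, m: 0 free, 0.013 bottomed; 2 N per mm. Its stem is ringed: the white ring next to the cup is gone at 0.003, the green at 0.009, then only red is left. Some 17 N on the trigger (a gripper set to about 12 N, as one finger pushes) presses it in about 5.5 mm with the carrier on the stop, unless the trigger comes to its end first: then let go and pump again. 27 N can crush.
- pad_face (a point): The square rubber-faced pad, 56 x 56 x 12 mm; this point is the middle of its rubber face, which looks to the dock's +y. It starts about 20 to 57 mm from the carrier. Not to be touched by the robot.
- stop: Blue stop plate fixed at the dock's +y end, 160 mm (x) x 12 mm thick x 75 mm high; origin at the bottom middle of the face that the carrier is pushed against, which looks to -y.
- carrier: Small orange insulated food carrier standing loose on the dock plate between pad and stop (5 to 15 mm short of the stop), 170 (x) x 150 (y) x 90 mm without lid, 0.4 to 0.9 kg; origin in the middle of its underside. The lid is hinged along its +x top edge; the black snap catch is in the middle of its -x side.
- lid (a joint): Lid angle, rad: 0 shut, at the start 0.55 to 0.95. A hinge spring holds it half open; the snap catch takes hold below about 0.07 and needs 6 to 9 N down near the lid's front edge. Shut, the lid's top is 109 mm above the carrier's underside.
- lid_press (a point): Point on the lid's upper face to press on (small black square), on its middle line, 145 mm from the hinge axis and 19 mm above the lid's underside.
- lid_hinge (a point): Middle of the lid's hinge axis, at (85, 0, 90) mm in the carrier's frame; the axis runs along the carrier's y.
- bowl: Teal plastic bowl, 200 mm across, 90 mm high, loose, to be left alone; origin under its middle.
- potato1: Peeled yellow potato, 56 mm across, 44 mm high, loose, to be left alone; origin under its middle.
- potato2: Unpeeled brown potato, 56 mm across, 44 mm high, loose, to be left alone; origin under its middle.
- spice_jar: Spice jar with red cap, 50 mm across, 100 mm high, loose, to be left alone; origin under its middle.
- spoon: Metal spoon lying flat, loose, to be left alone; origin under its middle.
- turner: Turner (spatula) lying flat, loose, to be left alone; origin under its middle.
- cup: Steel cup, 72 mm across, 85 mm high, loose, to be left alone; origin under its middle.
Mind the look-alikes: they are no part of the job. There is more than one size of the carrier; the job needs the larger.

How it is judged:
By the outcome, as a careful person would: the job done as asked, in the order asked, and still so for the second after the job is handed in, while the arm keeps its last pose, push and grip.
It also fails if it takes over 64 s, if anything falls off the work surface, if the arm or the gripper's body presses on something with over 40 N, if the wrist force passes 120 N, or if a joint passes its speed limit or range.

## Robot

A 7-joint arm with a two-finger parallel gripper is mounted at the origin on the work surface. World frame = base frame: x ahead of the robot, y to its left, z up, the work surface at z = 0. Lengths are in m, angles in rad, forces in N, time in s.
With the tool pointing down it reaches from about 0.4 to 0.85 m from the base axis. Payload 10.4 kg.
Tool frame: the origin (TCP) lies at the very end of the fingers, on their centre line; the grasp point (between the pads) lies 19 mm behind it; x points along the fingers, z is the direction in which the jaws open and shut, and the axes are right-handed (so a half turn about x gives the same grasp; the last joint's range is limited). The gripper opens to 85 mm and grips with 20 to 120 N. Pads are 22 mm wide; open, the fingers measure 114 mm over their backs; the gripper's body (76 mm by 85 mm) begins 54 mm behind the grasp point. The pads swing forward as they close: fully open they stand 13 mm farther back than shut.
Start: joints at [1.222, 0.332, -0.065, 1.46, 0.022, 1.35, -0.088], TCP at [0.2, -0.592, 0.231] pointing down, gripper open.
Joint ranges: [-2.6, 2.6], [-0.5, 2.12], [-1.47, 1.34], [0.16, 2.42], [-1.27, 4.41], [0.06, 2.06], [-2.6, 2.6]. Speed limits (rad/s): [2.22, 2.22, 2.79, 2.79, 3.14, 3.14, 3.14].

## Interface

Orientations are given as a unit quaternion [x, y, z, w].
In Python, from workcell import readout, camera, manip gives the robot as it stands.
- The arm moves only by the shell command python3 -m inch 'ROWS' [FORCE]. ROWS is JSON, a list of rows, each a list of 3 entries, a list of its own where there are three numbers: the turn, a rotation vector about the tool's x, y, z in degrees, then the shift along the tool's x, y, z in mm, then the closure, from 0 (fully open) to 1 (shut). In form: [[[wx, wy, wz], [dx, dy, dz], hand], ...]. A call has 1 to 10 rows; each row is the pose to reach, as a shift and turn from the pose measured when the call began, along the tool's axes at that moment; what a row does not reach only later rows make up. A row lasts 1/8 s, in which the tool goes at most 62.5 mm and 10.7 degrees, less where a joint would pass 70% of its speed; a pose out of reach is approached as far as the arm can. A call with a gripper value outside its range is refused whole. The fingers move at their own pace and stop on an object; FORCE is the grip in N (left out, the last holds). Time passes only in rows, so rows that repeat a pose let the fingers close. It gives the time, the measured TCP pose, the force and the opening at its end, in the units of the state.
- readout.get_obs(): the state, without advancing time (a new reading comes with each control period).
- camera(name): name is "side" or "top" or "wrist"; returns a dict with "pixels" (480x640x3 uint8, red, green, blue), "range_z" (480x640 float32, m along the optical axis (not along the pixel's ray), 0 where there is no reading), "intrinsics" (3x3 intrinsics, pixels), "dist" ([k1, k2, p1, p2, k3] as OpenCV has them; the pictures are not rectified), "extrinsics" (4x4, takes a point from world to camera coordinates); the wrist camera has in their place "T_tool_cam" (4x4, takes a point from camera to tool coordinates, whose origin is the TCP and whose axes are the tool frame's). Camera axes: x right, y down, z forward; pixel columns grow to the right and rows downward; lengths in m; the calibration is good to about 2 mm. A picture is of the moment at which its call begins: read the wrist's pose just before it.
- manip.hand_in(): hands the job in, once; it reports no verdict.
The state is a dict: "clock": time; "joint_pos": joint angles; "joint_velocities": joint speeds; "tau": joint torques, N m; "position": TCP position; "ee_rot": TCP orientation; "ft_force": force on the tool from outside, world axes, zero at the start; "torque": the same for the moment, N m; "grip_width": opening from 0.0 (shut) to 1.0 (fully open).
Only numpy, scipy, OpenCV 4.12 (cv2) and the standard library are available. Lean on these libraries where they do the work, as an engineer would, in place of code of your own. Each camera call takes 0.05 s, during which the arm holds its last target.

## Working session

There is one attempt and no reset: what is moved stays moved. The work goes in short steps, Python scripts to look and compute and a shell command to move; the robot and the scene stay as the last step left them, time stands still between calls to the robot, and variables do not carry over. Pictures are saved under pics/ and viewed, and the job is handed in when it is done.

```bash
ls; mkdir -p pics
cat > h.py <<'E'
import numpy as np, cv2
from workcell import readout, camera, manip
from scipy.spatial.transform import Rotation as R
def tool():
    o=readout.get_obs(); T=np.eye(4); T[:3,:3]=R.from_quat(o['ee_rot']).as_matrix(); T[:3,3]=o['position']; return T
def shot(n,f):
    T=tool(); c=camera(n)
    c['W']= T@c['T_tool_cam'] if 'T_tool_cam' in c else np.linalg.inv(c['extrinsics'])
    cv2.imwrite('pics/'+f+'.png',c['pixels'][:,:,::-1]); 
    np.savez('pics/'+f+'.npz',**c); return c
def load(f): return dict(np.load('pics/'+f+'.npz'))
def world(c,u,v,z=None):
    p=cv2.undistortPoints(np.array([[[u,v]]],float),c['intrinsics'],c['dist'])[0,0]
    d=c['W'][:3,:3]@np.array([p[0],p[1],1]); o=c['W'][:3,3]
    if z is None: return o+d*c['range_z'][int(round(v)),int(round(u))]
    return o+d*(z-o[2])/d[2]
def cloud(c):
    v,u=np.mgrid[:480,:640]; p=cv2.undistortPoints(np.stack([u,v],-1).reshape(-1,1,2).astype(float),c['intrinsics'],c['dist'])[:,0]
    z=c['range_z'].reshape(-1); P=np.c_[p*z[:,None],z]@c['W'][:3,:3].T+c['W'][:3,3]; P[z==0]=np.nan
    return P.reshape(480,640,3)
def proj(c,P):
    Wi=np.linalg.inv(c['W']); q,_=cv2.projectPoints(np.array(P,float).reshape(-1,3),cv2.Rodrigues(Wi[:3,:3])[0],Wi[:3,3],c['intrinsics'],c['dist']); return q[:,0]
E
python3 - <<'E'
from h import *
for n in ('side','top','wrist'): shot(n,n+'0')
print(readout.get_obs())
E
```

```text
pics
{'clock': 0.15, 'joint_pos': array([ 1.22242091,  0.33270525, -0.06471186,  1.46071977,  0.02163024,
        1.34991698, -0.08845972]), 'joint_velocities': array([ 0.00146635, -0.00219466, -0.00173838, -0.00170001,  0.00090697,
       -0.0022424 ,  0.00160504]), 'tau': array([ 1.13376493e-03, -6.25826311e+01,  4.94470994e-02, -3.91848671e+01,
        1.64330931e-02,  7.45327998e-03,  4.98532825e-05]), 'position': array([ 0.199936  , -0.59186543,  0.23072582]), 'ee_rot': array([ 0.41247211,  0.5747974 , -0.41207975,  0.57416461]), 'ft_force': array([-0.48519134, -0.35300724,  1.17132888]), 'torque': array([-0.03352542, -0.02495683,  0.01340106]), 'grip_width': 1.0005915897677335}
```

View pics/side0.png

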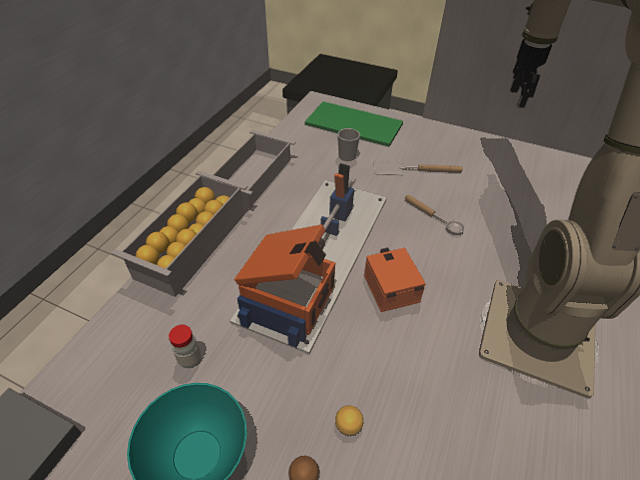

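View pics/top0.png

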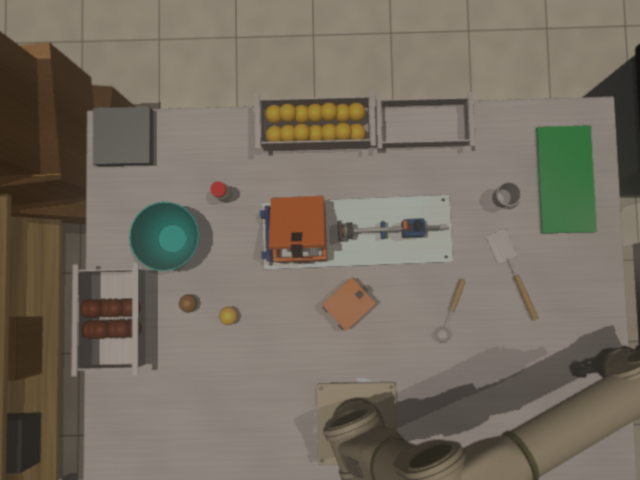

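View pics/wrist0.png

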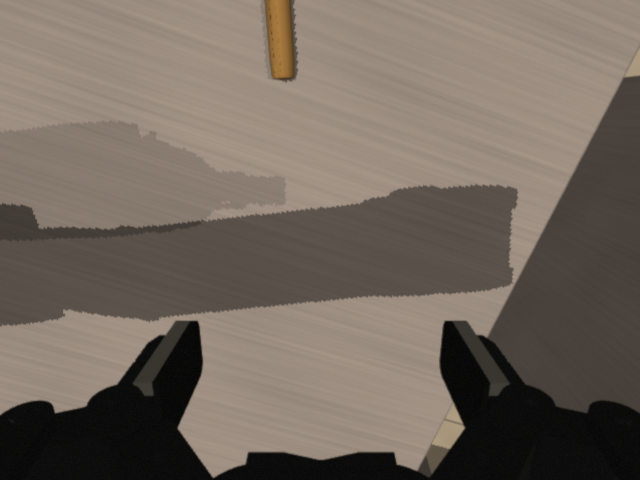

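The side view shows the open-lidded carrier on the dock at about (288,275). A smaller shut one stands loose on the table at (395,278). The trigger and grip are at (341,182). In the top view the carrier is at (298,230) and the small one at (349,303). The one meant is on the plate, since it is open, larger, and lies between pad and stop. Next I'll confirm it with crops.

Run:
```python
from h import *
c=load('top0'); s=load('side0')
a=cv2.resize(c['pixels'][180:285,240:470],None,fx=3.4,fy=3.4,interpolation=cv2.INTER_CUBIC)
cv2.imwrite('pics/ct.png',a[:,:,::-1])
a=cv2.resize(s['pixels'][150:350,220:440],None,fx=3,fy=3,interpolation=cv2.INTER_CUBIC)
cv2.imwrite('pics/cs.png',a[:,:,::-1])
for n,u,v in [('bl',451,196),('br',452,262),('carr',300,225),('lidpress',296,237),('cup',506,196)]: print(n,world(c,u,v))
P=cloud(c)
# dock plate
m=(abs(P[...,2]-0.010)<0.005)&(c['pixels'].min(-1)>0)
hs=c['pixels'].astype(int); m&=(hs[...,1]-hs[...,0]>5)
m&=(np.indices(m.shape)[1]>255)&(np.indices(m.shape)[1]<460)&(np.indices(m.shape)[0]>190)&(np.indices(m.shape)[0]<275)
pts=P[m]; print(m.sum(),np.nanmedian(pts,0),np.nanmin(pts,0),np.nanmax(pts,0)); 
print(cv2.minAreaRect(pts[:,:2].astype(np.float32)))
```

```text
bl [ 0.65972395 -0.30095685 -0.00469052]
br [ 0.46149006 -0.29573063 -0.00131249]
carr [0.56456753 0.1419281  0.17334733]
lidpress [0.52976894 0.151293   0.20089772]
cup [ 0.6532141  -0.46094649  0.01081309]
  return np.nanmean(a, axis, out=out, keepdims=keepdims)
Traceback (most recent call last):
ValueError: zero-size array to reduction operation fmin which has no identity
```

View pics/ct.png

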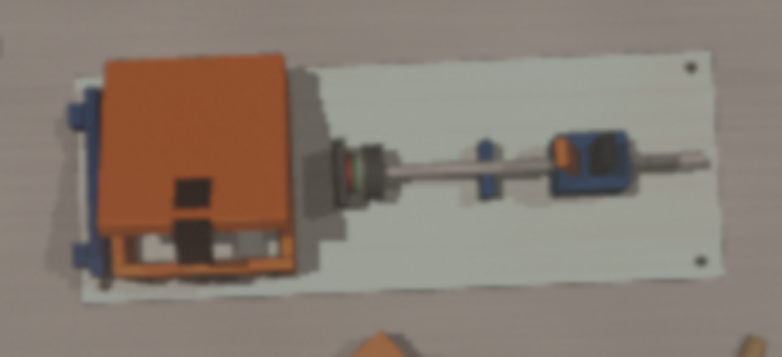

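View pics/cs.png

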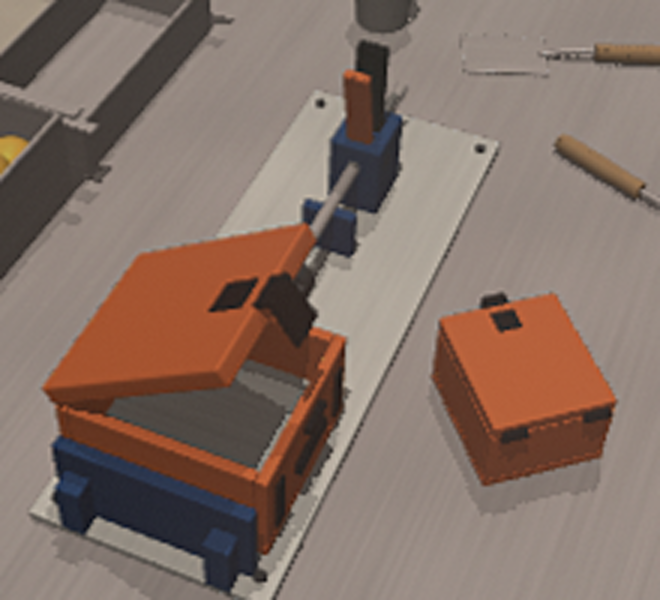

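The crops confirm it: the large open carrier on the plate has a black press square and a catch. The decoy is smaller and shut. Now the dock pose and the key points.

Run:
```python
from h import *
c=load('top0'); s=load('side0')
f=lambda u,v:(240+(u+.5)/3.4-.5,180+(v+.5)/3.4-.5)
g=lambda u,v:(220+(u+.5)/3-.5,150+(v+.5)/3-.5)
C=[world(c,*f(*p),z=.010) for p in [(76,82),(710,53),(722,275),(84,302)]]
for p in C: print(p.round(4))
C=np.array(C); print('centre',C.mean(0)); 
e=(C[0]+C[3]-C[1]-C[2])[:2]/2; print('ylen',np.hypot(*e),'yaw',np.degrees(np.arctan2(-e[0],e[1])))
e=(C[0]+C[1]-C[2]-C[3])[:2]/2; print('xlen',np.hypot(*e),np.degrees(np.arctan2(e[1],e[0])))
print('holes top',[world(c,*f(*p),z=.01).round(4) for p in [(691,68),(701,262)]],'side',[world(s,*g(*p),z=.01).round(4) for p in [(320,103),(481,149)]])
def tri(a,b):
    r=[]
    for cam,(u,v) in ((c,a),(s,b)):
        p=world(cam,u,v,0.); o=cam['W'][:3,3]; d=p-o; r.append((o,d/np.linalg.norm(d)))
    A=sum(np.eye(3)-np.outer(d,d) for o,d in r); b_=sum((np.eye(3)-np.outer(d,d))@o for o,d in r)
    x=np.linalg.solve(A,b_); print([np.linalg.norm((np.eye(3)-np.outer(d,d))@(x-o)).round(4) for o,d in r]); return x.round(4)
print('press',tri(f(193,193),g(233,295)))
print('lid corner -y front',tri(f(291,233),g(310,230)))
print('lid corner +y front',tri(f(98,234),g(220,383)))
print('lid rear +y', tri(f(104,62),g(46,388)))
print('grip top',tri(f(604,148),g(372,43)))
print('trig top',tri(f(564,148),g(357,73)))
P=cloud(c); Ps=cloud(s)
for n,q,QQ in (('t',c,P),('s',s,Ps)):
  for u,v in [(400,300),(200,270),(395,200),(395,255)] if n=='t' else [(420,330),(200,400),(350,240),(370,250)]: print(n,u,v,QQ[v,u].round(4))
```

```text
[0.6486 0.2656 0.01  ]
[ 0.66   -0.2909  0.01  ]
[ 0.4654 -0.2939  0.01  ]
[0.4551 0.2613 0.01  ]
centre [ 0.55728019 -0.01447736  0.01      ]
ylen 0.5560030627963823 yaw 1.1185400937196994
xlen 0.19409825841382558 1.0780714229610382
holes top [array([ 0.6472, -0.2739,  0.01  ]), array([ 0.4771, -0.2762,  0.01  ])] side [array([ 0.6474, -0.2748,  0.01  ]), array([ 0.4758, -0.2777,  0.01  ])]
[np.float64(0.0001), np.float64(0.0001)]
press [0.5318 0.1507 0.194 ]
[np.float64(0.0045), np.float64(0.0045)]
lid corner -y front [0.5023 0.0755 0.2015]
[np.float64(0.0013), np.float64(0.0013)]
lid corner +y front [0.5024 0.2261 0.1975]
[np.float64(0.0019), np.float64(0.0019)]
lid rear +y [0.6477 0.2273 0.1174]
[np.float64(0.0006), np.float64(0.0006)]
grip top [ 0.5603 -0.175   0.1803]
[np.float64(0.0012), np.float64(0.0012)]
trig top [ 0.5618 -0.1447  0.1688]
t 400 300 [ 0.3526 -0.1385 -0.0066]
t 200 270 [ 0.4559  0.457  -0.0094]
t 395 200 [ 0.6498 -0.1316  0.0099]
t 395 255 [ 0.4857 -0.1264  0.0103]
s 420 330 [0.2484 0.1022 0.0007]
s 200 400 [0.5875 0.4619 0.0482]
s 350 240 [ 0.4955 -0.0871  0.0084]
s 370 250 [ 4.361e-01 -8.300e-02  2.000e-04]
```

```bash
cat >> h.py <<'E'
def go(p,yaw=0.,sgn=None,tilt=0.):
    """print turn(deg)/shift(mm) from present pose; tool x down, tool z along +-dock y(yaw rad)"""
    T=tool(); best=None
    for s in ((1,-1) if sgn is None else (sgn,)):
        z=s*np.array([-np.sin(yaw),np.cos(yaw),0]); x=np.array([0,0,-1.]); M=np.c_[x,np.cross(z,x),z]
        rv=R.from_matrix(T[:3,:3].T@M).as_rotvec(degrees=True)
        d=T[:3,:3].T@(np.array(p)-T[:3,3])*1000
        print('sgn',s,'turn',rv.round(1),'shift',d.round(1))
E
python3 - <<'E'
from h import *
print(tool().round(3)); c=load('wrist0'); print(c['T_tool_cam'].round(3),c['intrinsics'])
go([0.5318,0.1507,0.29],0.0193)
go([0.2,-.592,0.32],0.0193)
E
```

```text
[[-0.     0.947  0.32   0.2  ]
 [ 0.001  0.32  -0.947 -0.592]
 [-1.    -0.    -0.001  0.231]
 [ 0.     0.     0.     1.   ]]
[[ 0.    -0.309  0.951 -0.144]
 [-0.001 -0.951 -0.309  0.08 ]
 [ 1.    -0.001 -0.    -0.001]
 [ 0.     0.     0.     1.   ]] [[414.77326905   0.         320.71922455]
 [  0.         414.77326905 243.06074301]
 [  0.           0.           1.        ]]
sgn 1 turn [-1.624e+02 -0.000e+00 -1.000e-01] shift [ -58.7  552.1 -597.3]
sgn -1 turn [17.6 -0.1  0. ] shift [ -58.7  552.1 -597.3]
sgn 1 turn [-1.624e+02 -0.000e+00 -1.000e-01] shift [-89.3   0.    0.1]
sgn -1 turn [17.6 -0.1  0. ] shift [-89.3   0.    0.1]
```

Run:
```python
from h import *
go([0.57,-0.16,0.34],0.0193,-1)
```

```text
sgn -1 turn [17.6 -0.1  0. ] shift [-109.   488.8 -290.8]
```

```bash
python3 -m inch '[[[0,0,0],[-60,0,0],0],[[9,0,0],[-109,40,-20],0],[[17.6,0,0],[-109,90,-50],0],[[17.6,0,0],[-109,145,-80],0],[[17.6,0,0],[-109,195,-110],0],[[17.6,0,0],[-109,250,-140],0],[[17.6,0,0],[-109,300,-175],0],[[17.6,0,0],[-109,350,-210],0],[[17.6,0,0],[-109,400,-240],0],[[17.6,0,0],[-109,445,-265],0]]'
python3 - <<'E'
from h import *
go([0.57,-0.16,0.34],0.0193,-1)
E
```

```text
clock: 1.4
position: [0.5377, -0.1964, 0.34]
ee_rot: [0.495, 0.505, -0.495, 0.504]
ft_force: [0.3, -0.7, -0.3]
grip_width: 1.0
sgn -1 turn [ 0.  -0.1  0. ] shift [ -0.   33.  -35.8]
```

```bash
python3 -m inch '[[[0,0,0],[0,33,-36],0.5],[[0,0,0],[0,33,-36],1],[[0,0,0],[0,33,-36],1]]'
python3 - <<'E'
from h import *
print(readout.get_obs()['joint_velocities'].round(3))
c=shot('wrist','w1'); print(tool().round(4))
E
```

```text
clock: 1.78
position: [0.5698, -0.1602, 0.3396]
ee_rot: [0.495, 0.505, -0.495, 0.504]
ft_force: [-0.5, -0.3, 0.4]
grip_width: 0.373
[ 0.02  -0.011  0.016  0.003  0.     0.001  0.002]
[[-9.000e-04  9.998e-01  1.790e-02  5.696e-01]
 [ 6.000e-04  1.790e-02 -9.998e-01 -1.609e-01]
 [-1.000e+00 -9.000e-04 -6.000e-04  3.398e-01]
 [ 0.000e+00  0.000e+00  0.000e+00  1.000e+00]]
```

View pics/w1.png

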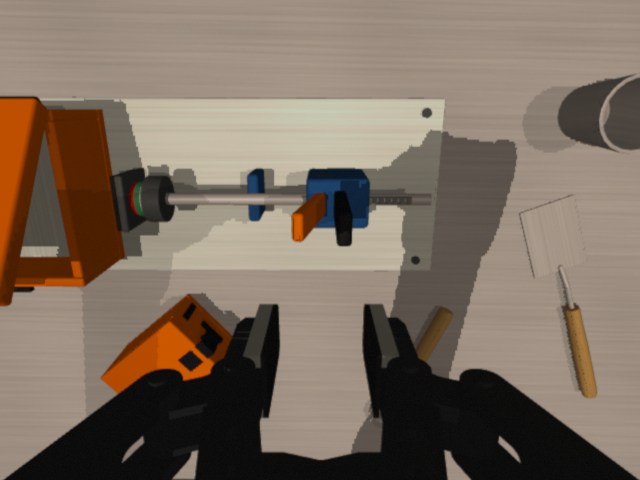

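Wrist view: the trigger top is at about (298,230), the grip top at (344,230) and the housing at (338,197). The pad's rings are at (140,197).

Run:
```python
from h import *
c=load('w1'); P=cloud(c); im=c['pixels'].astype(int)
a=cv2.resize(c['pixels'][150:270,270:420],None,fx=5,fy=5,interpolation=cv2.INTER_CUBIC); cv2.imwrite('pics/c1.png',a[:,:,::-1])
ang=0.0193; 
def stats(n,m):
    Q=P[m]; Q=Q[~np.isnan(Q[:,0])]; print(n,len(Q),np.percentile(Q,[2,50,98],axis=0).round(4).tolist())
z=P[...,2]
box=np.zeros(z.shape,bool); box[160:250,285:400]=1
blk=im.max(-1)<50; org=(im[...,0]>150)&(im[...,2]<60)
stats('griptop',box&blk&(z>.165)&(z<.185)); stats('trig',box&org&(z>.09)); 
zt=np.nanpercentile(z[box&org],98);print(zt); stats('trigtop',box&org&(z>zt-.006)&(z<.2))
blue=(im[...,2]>im[...,0]+25); stats('house',box&blue&(z>.075)&(z<.095))
b2=np.zeros(z.shape,bool); b2[150:250,100:180]=1
stats('cup',b2&(z>.07)&(z<.12)&(im.max(-1)<90))
b3=np.zeros(z.shape,bool); b3[60:300,60:460]=1
m=b3&(abs(z-.01)<.006)&(im.min(-1)>120); stats('plate',m)
print('holes',world(c,427,113,.01),world(c,416,260,.01))
print('corner',world(c,445,99,.01),world(c,432,271,.01))
```

```text
griptop 517 [[0.5488, -0.1821, 0.1661], [0.5629, -0.1766, 0.1756], [0.5738, -0.1711, 0.1774]]
trig 262 [[0.5495, -0.1443, 0.1685], [0.5605, -0.1411, 0.1703], [0.5702, -0.1364, 0.172]]
0.17201617454663917
trigtop 262 [[0.5495, -0.1443, 0.1685], [0.5605, -0.1411, 0.1703], [0.5702, -0.1364, 0.172]]
house 1876 [[0.5383, -0.2043, 0.0797], [0.5706, -0.1838, 0.0858], [0.5846, -0.1464, 0.0876]]
cup 2199 [[0.5313, 0.0001, 0.0709], [0.5588, 0.0305, 0.0832], [0.5829, 0.0428, 0.0898]]
plate 35775 [[0.462, -0.2667, 0.0092], [0.5952, -0.0973, 0.0111], [0.6563, 0.0506, 0.0129]]
holes [ 0.64600518 -0.27284971  0.01      ] [ 0.47553527 -0.2762317   0.01      ]
corner [ 0.66073164 -0.29081537  0.01      ] [ 0.46155188 -0.29713573  0.01      ]
```

View pics/c1.png

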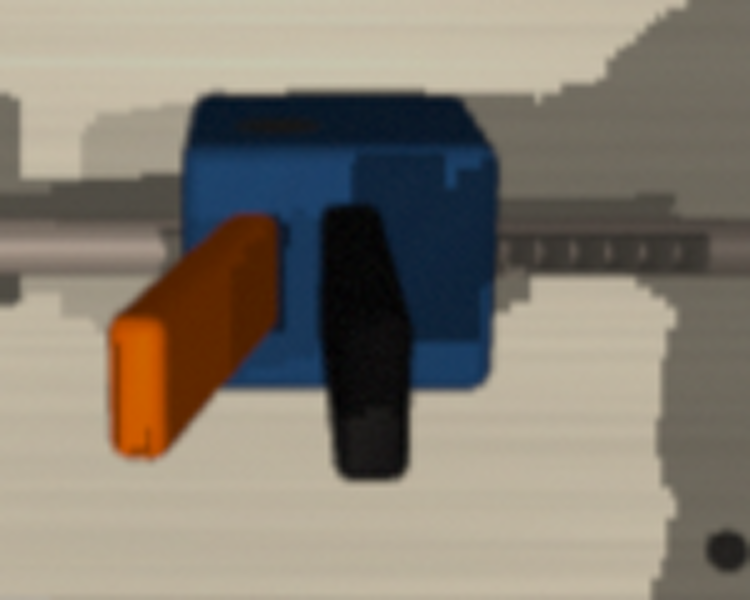

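Run:
```python
from h import *
go([0.5318,0.1507,0.27],0.0193,-1)
```

```text
sgn -1 turn [-0.1 -0.   0.1] shift [  70.   -32.1 -312.2]
```

```bash
python3 -m inch '[[[0,0,0],[0,-8,-55],1],[[0,0,0],[0,-12,-110],1],[[0,0,0],[0,-18,-170],1],[[0,0,0],[0,-24,-225],1],[[0,0,0],[30,-30,-275],1],[[0,0,0],[60,-32,-312],1],[[0,0,0],[70,-32,-312],1],[[0,0,0],[70,-32,-312],1]]'
python3 - <<'E'
from h import *
c=shot('wrist','w2'); s=shot('side','s2'); print(tool().round(4))
go([0.5318,0.1507,0.205],0.0193,-1)
E
```

```text
clock: 2.82
position: [0.532, 0.1485, 0.2697]
ee_rot: [0.496, 0.504, -0.497, 0.504]
ft_force: [-0.4, -0.6, -0.3]
grip_width: -0.0
[[ 3.000e-04  9.999e-01  1.500e-02  5.327e-01]
 [ 1.000e-04  1.500e-02 -9.999e-01  1.486e-01]
 [-1.000e+00  3.000e-04 -1.000e-04  2.709e-01]
 [ 0.000e+00  0.000e+00  0.000e+00  1.000e+00]]
sgn -1 turn [-0.2 -0.  -0. ] shift [65.9 -0.9 -2.1]
```

View pics/w2.png

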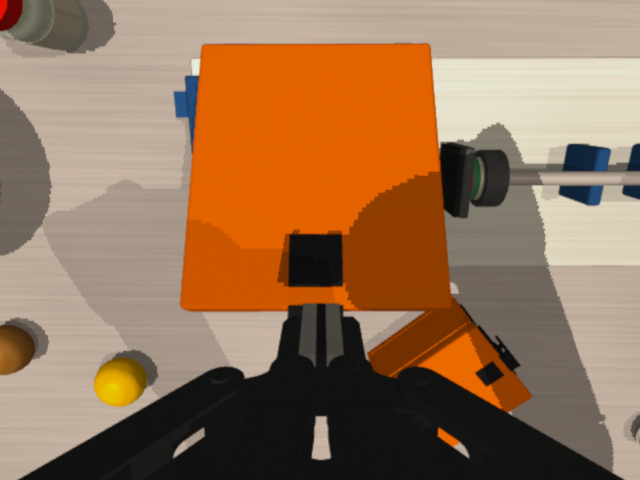

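View pics/s2.png

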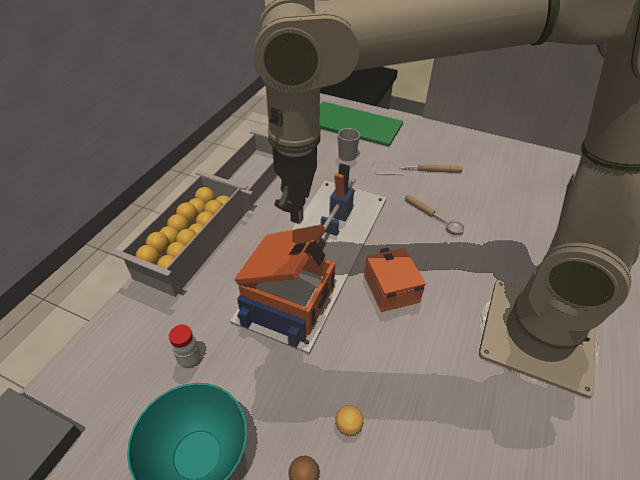

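The black square is at (316,260) in the wrist view, just ahead of the shut fingers' tips. I'll check its position against the first measurement.

Run:
```python
from h import *
c=load('w2')
print(world(c,316,260), world(c,316,260,.194))
P=cloud(c); m=np.zeros((480,640),bool); m[60:220,210:425]=1
Q=P[m]; Q=Q[~np.isnan(Q[:,0])]; A=np.c_[Q[:,:2],np.ones(len(Q))]; k=np.linalg.lstsq(A,Q[:,2],rcond=None)[0]; print('slope',np.arctan(np.hypot(*k[:2])),'dir',np.degrees(np.arctan2(k[1],k[0])),k@[.5318,.15,1])
for u,v in[(205,46),(428,46),(448,305),(184,305)]: print(P[v,u].round(4))
```

```text
[0.53059381 0.15238506 0.19579634] [0.52992415 0.15239579 0.194     ]
slope 0.5721416298646398 dir -178.98680027313569 0.1945414563783609
[0.6483 0.2265 0.1179]
[0.6503 0.0823 0.1191]
[0.5106 0.0803 0.2093]
[0.5086 0.2236 0.2094]
```

```bash
python3 -m inch '[[[0,0,0],[40,-1,-3],1],[[0,0,0],[65,-1,-3],1],[[0,0,0],[75,-1,-3],1],[[0,0,0],[82,-5,-3],1],[[0,0,0],[89,-10,-3],1],[[0,0,0],[96,-15,-3],1],[[0,0,0],[105,-20,-3],1],[[0,0,0],[114,-24,-3],1],[[0,0,0],[123,-27,-3],1],[[0,0,0],[130,-29,-3],1]]'
python3 - <<'E'
from h import *
o=readout.get_obs(); print(o['position'],o['ft_force'],o['torque'])
E
```

```text
clock: 4.18
position: [0.5032, 0.1512, 0.1401]
ee_rot: [0.496, 0.504, -0.496, 0.504]
ft_force: [-0.6, 0.8, 1.5]
grip_width: 0.0
[0.50319461 0.15123045 0.14013161] [-0.59851469  0.81956782  1.50084986] [-0.01198978  0.18663418  0.00158069]
```

```bash
python3 -m inch '[[[0,0,0],[7,-2,0],1],[[0,0,0],[13,-4,0],1],[[0,0,0],[16,-5,0],1],[[0,0,0],[18,-5,0],1],[[0,0,0],[20,-5,0],1]]'; python3 -m inch '[[[0,0,0],[1,0,0],1],[[0,0,0],[2,0,0],1]]'
```

```text
clock: 4.8
position: [0.4979, 0.1511, 0.1198]
ee_rot: [0.496, 0.504, -0.496, 0.503]
ft_force: [0.7, 0.1, 2.1]
grip_width: -0.001
clock: 5.05
position: [0.4978, 0.1512, 0.1187]
ee_rot: [0.496, 0.504, -0.497, 0.504]
ft_force: [-5.8, -1.9, 19.5]
grip_width: 0.001
```

```bash
python3 -m inch '[[[0,0,0],[-1,0,0],1],[[0,0,0],[-8,0,0],1],[[0,0,0],[-40,0,0],1],[[0,0,0],[-80,0,0],1],[[0,0,0],[-120,0,0],1],[[0,0,0],[-120,0,0],1]]'
python3 - <<'E'
from h import *
c=shot('wrist','w3'); s=shot('side','s3')
a=cv2.resize(s['pixels'][150:350,220:440],None,fx=3,fy=3,interpolation=cv2.INTER_CUBIC)
cv2.imwrite('pics/cs3.png',a[:,:,::-1])
P=cloud(c); 
for u,v in [(220,100),(320,100),(420,100),(320,200),(250,240),(400,240),(220,200)]: print(u,v,P[v,u].round(4))
E
```

```text
clock: 5.8
position: [0.4991, 0.152, 0.2417]
ee_rot: [0.497, 0.503, -0.495, 0.505]
ft_force: [-0.3, -0.7, -0.7]
grip_width: 0.001
220 100 [0.5827 0.2153 0.1211]
320 100 [0.5836 0.155  0.1201]
420 100 [0.5845 0.0946 0.1205]
320 200 [0.5221 0.1541 0.1199]
250 240 [0.4946 0.2004 0.1215]
400 240 [0.4963 0.1005 0.1221]
220 200 [0.5217 0.2185 0.1226]
```

View pics/w3.png

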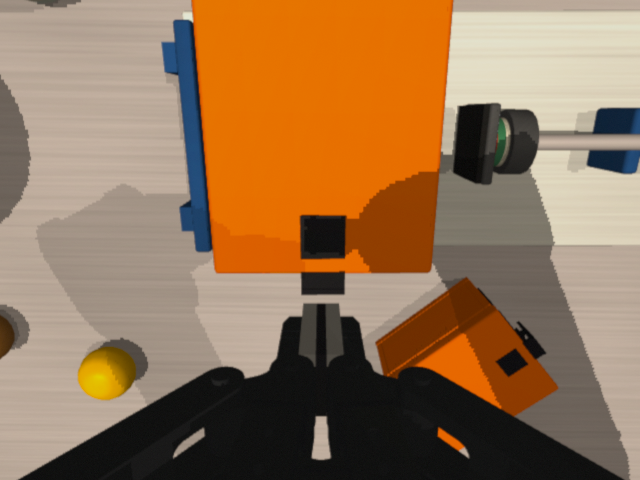

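View pics/cs3.png

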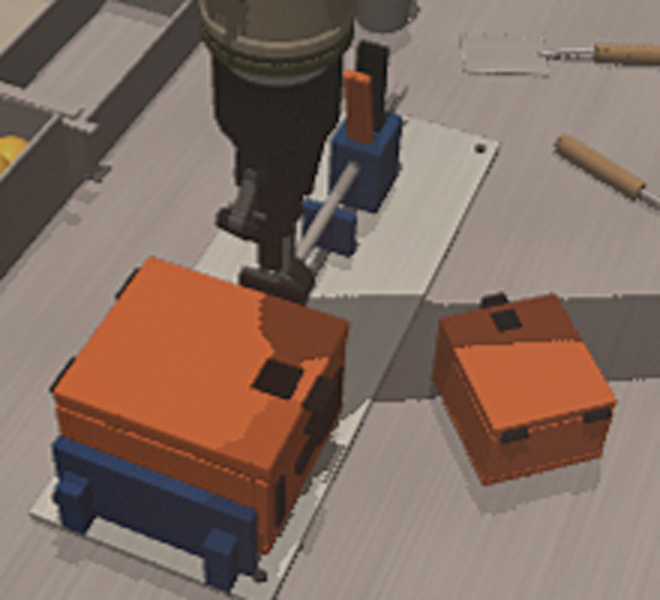

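The lid is flat at z≈0.120 all over, and the catch is down at (322,283) in the wrist view. So it is latched. Next, go above the grip point and open.

Run:
```python
from h import *
go([0.561,-0.170,0.27],0.0185,-1)
```

```text
sgn -1 turn [-0.2  0.   0.1] shift [-31.5  58.3 322.2]
```

```bash
python3 -m inch '[[[0,0,0],[-32,5,20],0],[[0,0,0],[-35,14,75],0],[[0,0,0],[-35,25,135],0],[[0,0,0],[-35,37,195],0],[[0,0,0],[-35,47,255],0],[[0,0,0],[-33,56,305],0],[[0,0,0],[-31,58,322],0],[[0,0,0],[-31,58,322],0],[[0,0,0],[-31,58,322],0]]' 20
python3 - <<'E'
from h import *
print(tool().round(4)); go([0.561,-0.170,0.126],0.0185,-1)
c=shot('wrist','w4')
P=cloud(c); im=c['pixels'].astype(int); z=P[...,2]
def stats(n,m):
    Q=P[m]; Q=Q[~np.isnan(Q[:,0])]; print(n,len(Q),np.percentile(Q,[2,50,98],axis=0).round(4).tolist())
blk=im.max(-1)<50; org=(im[...,0]>150)&(im[...,2]<60)
near=(abs(P[...,0]-.561)<.05)&(abs(P[...,1]+.165)<.045)
stats('grip',near&blk&(z>.165)&(z<.185)); stats('trig',near&org&(z>.16)&(z<.19))
E
```

```text
clock: 7.02
position: [0.5608, -0.1676, 0.2692]
ee_rot: [0.495, 0.505, -0.496, 0.504]
ft_force: [-0.1, 0.0, 0.9]
grip_width: 1.003
[[-2.000e-03  9.998e-01  1.780e-02  5.608e-01]
 [ 3.000e-04  1.780e-02 -9.998e-01 -1.676e-01]
 [-1.000e+00 -1.900e-03 -3.000e-04  2.692e-01]
 [ 0.000e+00  0.000e+00  0.000e+00  1.000e+00]]
sgn -1 turn [-0.  -0.   0.1] shift [143.2   0.5   2.5]
grip 841 [[0.5487, -0.1825, 0.1678], [0.5629, -0.1769, 0.1756], [0.5739, -0.1712, 0.1772]]Traceback (most recent call last):
  File "<stdin>", line 9, in <module>
  File "<stdin>", line 6, in stats
    return _quantile_unchecked(
        a, q, axis, out, overwrite_input, method, keepdims, weights)
    return _ureduce(a,
                    func=_quantile_ureduce_func,
    ...<5 lines>...
                    overwrite_input=overwrite_input,
                    method=method)
    r = func(a, **kwargs)
    result = _quantile(arr,
                       quantiles=q,
    ...<2 lines>...
                       out=out,
                       weights=wgt)
    slices_having_nans = np.isnan(arr[-1, ...])
                                  ~~~^^^^^^^^^
IndexError: index -1 is out of bounds for axis 0 with size 0
```

View pics/w4.png

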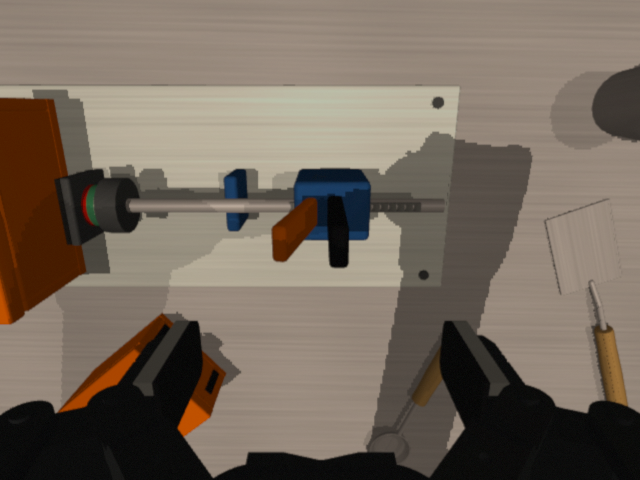

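Grip top centre is at y=-0.1769, so the grip point is (0.561,-0.170). The fingers will straddle it. Descending.

```bash
python3 -m inch '[[[0,0,0],[50,0.5,2.7],0],[[0,0,0],[90,0.5,2.7],0],[[0,0,0],[120,0.5,2.7],0],[[0,0,0],[136,0.5,2.7],0],[[0,0,0],[143,0.5,2.7],0],[[0,0,0],[143,0.5,2.7],0]]' 12
python3 - <<'E'
from h import *
print(tool().round(4)); 
c=shot('wrist','w5'); t=shot('top','t5'); s=shot('side','s5')
a=cv2.resize(t['pixels'][180:285,240:470],None,fx=3.4,fy=3.4,interpolation=cv2.INTER_CUBIC); b=cv2.resize(s['pixels'][150:330,220:440],None,fx=782/220,fy=782/220*.6)
cv2.imwrite('pics/c5.png',np.vstack([a,b])[:600,:,::-1]); print(a.shape,b.shape)
E
```

```text
clock: 7.82
position: [0.5616, -0.17, 0.1272]
ee_rot: [0.495, 0.505, -0.496, 0.504]
ft_force: [-0.1, -0.5, 0.0]
grip_width: 0.997
[[-8.000e-04  9.998e-01  1.860e-02  5.616e-01]
 [-2.000e-04  1.860e-02 -9.998e-01 -1.700e-01]
 [-1.000e+00 -8.000e-04  2.000e-04  1.272e-01]
 [ 0.000e+00  0.000e+00  0.000e+00  1.000e+00]]
(357, 782, 3) (384, 782, 3)
```

View pics/c5.png

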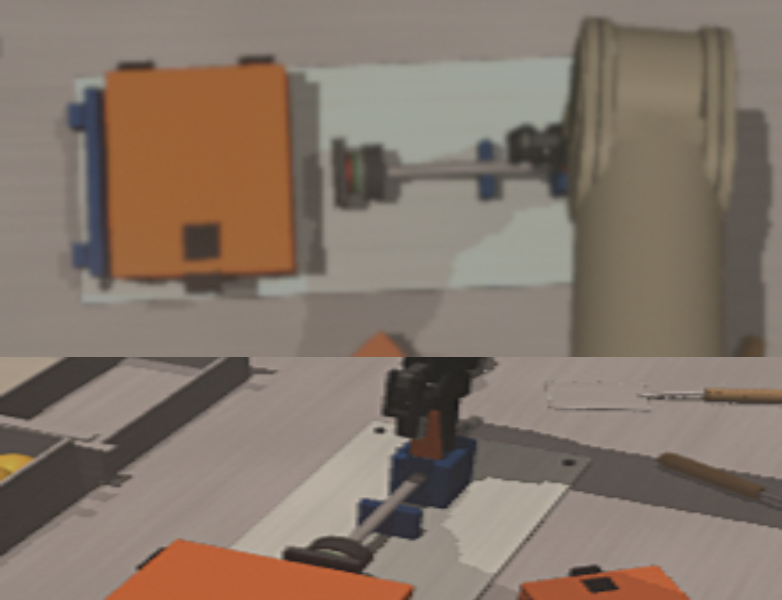

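View pics/w5.png

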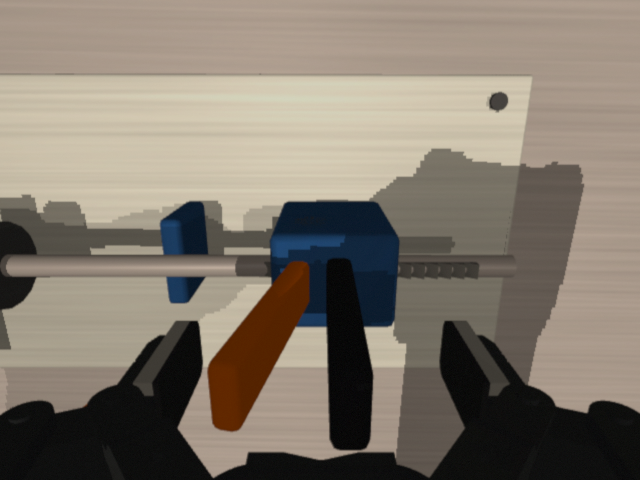

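The fingers straddle the trigger (228,400) and the grip (350,400). The top view still sees pad and cup at (358,172) in the crop. First stroke:

```bash
python3 -m inch '[[[0,0,0],[0,0,0],0.4],[[0,0,0],[0,0,0],0.6],[[0,0,0],[0,0,0],0.7],[[0,0,0],[0,0,0],0.75],[[0,0,0],[0,0,0],0.75],[[0,0,0],[0,0,0],0.75]]' 12
python3 - <<'E'
from h import *
print(tool()[:3,3].round(4)); o=readout.get_obs(); print(o['ft_force'],o['grip_width'])
c=shot('wrist','w6'); t=shot('top','t6')
a=cv2.resize(t['pixels'][180:285,240:470],None,fx=3.4,fy=3.4,interpolation=cv2.INTER_CUBIC)
b=cv2.resize(c['pixels'],None,fx=.5,fy=.5)
B=np.zeros((240,782,3),np.uint8); B[:,:320]=b
cv2.imwrite('pics/c6.png',np.vstack([a,B])[:,:,::-1])
E
```

```text
clock: 8.72
position: [0.5626, -0.1721, 0.129]
ee_rot: [0.496, 0.503, -0.496, 0.506]
ft_force: [0.8, -3.5, 4.9]
grip_width: 0.287
[ 0.5626 -0.1721  0.129 ]
[ 0.79707765 -3.53131852  4.87516876] 0.2865347295522119
```

View pics/c6.png

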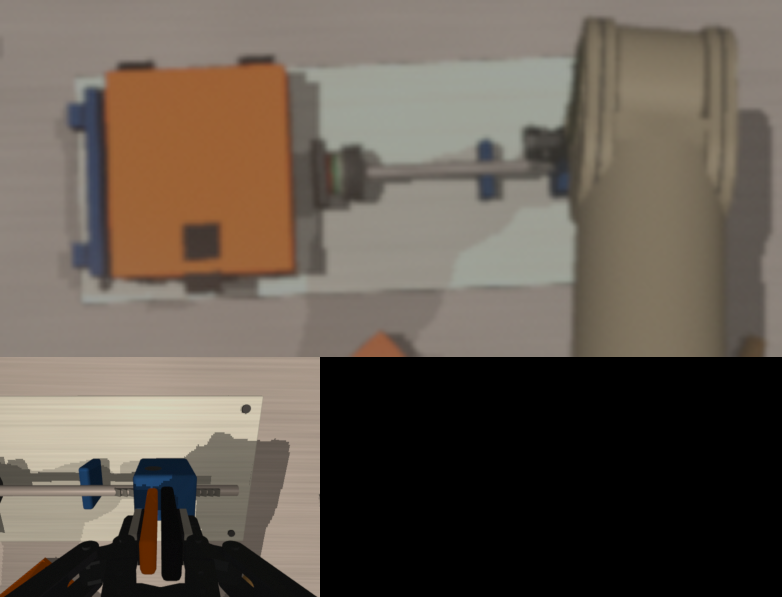

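```bash
python3 - <<'E'
from h import *
for f in ('t5','t6'):
    t=load(f)
    g=lambda u,v:(240+(u+.5)/3.4-.5,180+(v+.5)/3.4-.5)
    for n,u,z in (('pad',(334 if f=='t5' else 313),.088),('carr',295,.119),('stop',86 ,.085)): print(f,n,world(t,*g(u,172),z=z)[1].round(4))
E
python3 -m inch '[[[0,0,0],[0,0,0],0.3],[[0,0,0],[0,0,0],0.3],[[0,0,0],[0,0,0],0.3],[[0,0,0],[0,0,0],0.3]]'
```

```text
t5 pad 0.0402
t5 carr 0.072
t5 stop 0.2485
t6 pad 0.0578
t6 carr 0.072
t6 stop 0.2485
clock: 9.32
position: [0.5625, -0.1717, 0.1287]
ee_rot: [0.496, 0.503, -0.496, 0.505]
ft_force: [-0.4, 1.9, -2.3]
grip_width: 0.695
```

```bash
python3 -m inch '[[[0,0,0],[2,-1,-2],0.3],[[0,0,0],[2,-1,-2],0.45],[[0,0,0],[2,-1,-2],0.55],[[0,0,0],[2,-1,-2],0.63],[[0,0,0],[2,-1,-2],0.7],[[0,0,0],[2,-1,-2],0.75],[[0,0,0],[2,-1,-2],0.75],[[0,0,0],[2,-1,-2],0.75]]' 12
cat > look.py <<'E'
from h import *
import sys
n=sys.argv[1]
o=readout.get_obs(); print(o['position'].round(4),o['ft_force'].round(1),o['grip_width'].round(3))
t=shot('top','t'+n)
a=cv2.resize(t['pixels'][195:265,250:360],None,fx=7,fy=7,interpolation=cv2.INTER_CUBIC)
cv2.imwrite('pics/c'+n+'.png',a[:,:,::-1])
E
python3 look.py 7
```

```text
clock: 10.32
position: [0.5619, -0.1722, 0.1276]
ee_rot: [0.496, 0.501, -0.497, 0.506]
ft_force: [0.6, -5.5, 6.2]
grip_width: 0.291Traceback (most recent call last):
  File "look.py", line 4, in <module>
    o=readout.get_obs(); print(o['position'].round(4),o['ft_force'].round(1),o['grip_width'].round(3))
                                                                             ^^^^^^^^^^^^^^^^^^^^^
AttributeError: 'float' object has no attribute 'round'
```

```bash
sed -i "s/o\['grip_width'\].round(3)/round(o['grip_width'],3)/" look.py; python3 look.py 7
```

```text
[ 0.5619 -0.1722  0.1276] [ 0.6 -5.5  6.2] 0.291
```

View pics/c7.png

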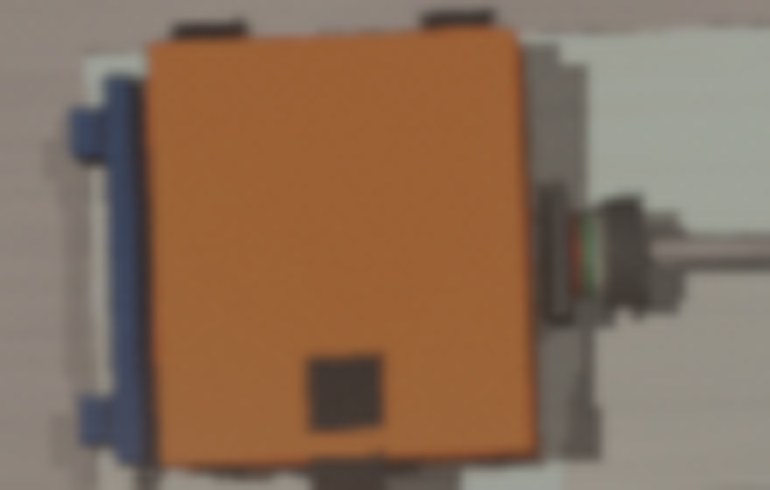

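The pad's face is now nearly at the carrier, with white, green and red all showing at (580–610,250). Releasing for the third stroke.

```bash
python3 -m inch '[[[0,0,0],[0,0,0],0.3],[[0,0,0],[0,0,0],0.3],[[0,0,0],[0,0,0],0.3],[[0,0,0],[0,0,0],0.3]]'
python3 - <<'E'
from h import *
go([0.561,-0.170,0.126],0.0185,-1)
E
```

```text
clock: 10.88
position: [0.5616, -0.1715, 0.1271]
ee_rot: [0.496, 0.502, -0.496, 0.506]
ft_force: [-1.0, 2.5, -3.8]
grip_width: 0.699
sgn -1 turn [-0.2  0.2 -0.2] shift [ 1.1 -0.6 -1.6]
```

```bash
python3 -m inch '[[[0,0,0],[1,-1,-2],0.3],[[0,0,0],[1,-1,-2],0.45],[[0,0,0],[1,-1,-2],0.52],[[0,0,0],[1,-1,-2],0.57],[[0,0,0],[1,-1,-2],0.62],[[0,0,0],[1,-1,-2],0.66],[[0,0,0],[1,-1,-2],0.7],[[0,0,0],[1,-1,-2],0.75],[[0,0,0],[1,-1,-2],0.75],[[0,0,0],[1,-1,-2],0.75]]' 12
python3 look.py 8
```

```text
clock: 12.12
position: [0.5613, -0.1722, 0.1275]
ee_rot: [0.496, 0.5, -0.497, 0.507]
ft_force: [0.4, -5.5, 6.0]
grip_width: 0.292
[ 0.5613 -0.1722  0.1275] [ 0.4 -5.5  6. ] 0.292
```

View pics/c8.png

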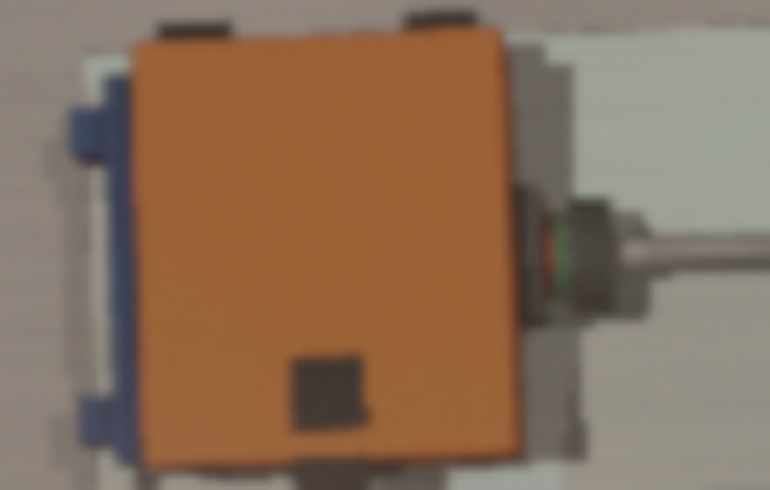

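The carrier moved about 6–7 mm and is now near or on the stop. The trigger is at its end and the white ring is almost gone. I'll pump again gently, stopping partway.

```bash
python3 -m inch '[[[0,0,0],[0,0,0],0.3],[[0,0,0],[0,0,0],0.3],[[0,0,0],[0,0,0],0.3],[[0,0,0],[0,0,0],0.3]]'
python3 - <<'E'
from h import *
go([0.561,-0.170,0.126],0.0185,-1)
E
python3 look.py 9
```

```text
clock: 12.68
position: [0.5611, -0.172, 0.1273]
ee_rot: [0.496, 0.5, -0.497, 0.506]
ft_force: [-0.4, 1.7, -1.8]
grip_width: 0.696
sgn -1 turn [-0.3  0.4 -0.3] shift [ 1.2 -0.1 -2. ]
[ 0.5611 -0.172   0.1273] [-0.4  1.7 -1.8] 0.696
```

View pics/c9.png

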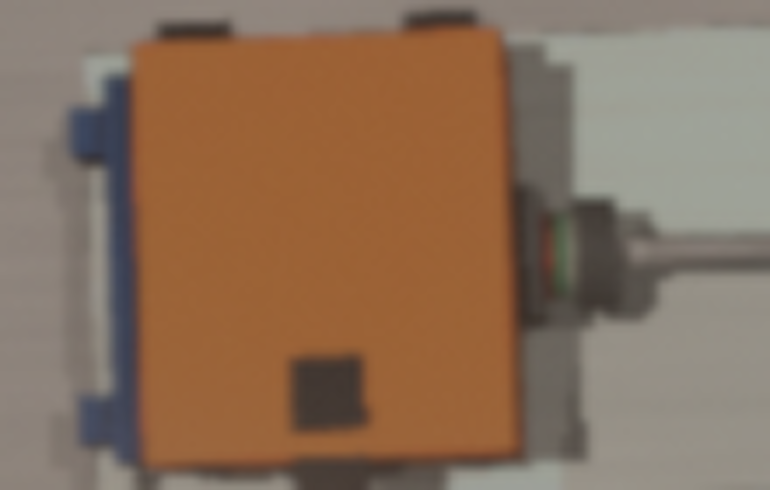

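```bash
python3 -m inch '[[[0,0,0],[1,0,-2],0.4],[[0,0,0],[1,0,-2],0.5],[[0,0,0],[1,0,-2],0.54],[[0,0,0],[1,0,-2],0.56],[[0,0,0],[1,0,-2],0.58],[[0,0,0],[1,0,-2],0.58]]' 12
python3 look.py 10
python3 -m inch '[[[0,0,0],[0,0,0],0.6],[[0,0,0],[0,0,0],0.62],[[0,0,0],[0,0,0],0.62]]' 12
python3 look.py 11
python3 - <<'E'
import cv2,numpy as np
cv2.imwrite('pics/m11.png',np.vstack([cv2.imread('pics/c%d.png'%i)[150:360] for i in (10,11)]))
E
```

```text
clock: 13.48
position: [0.5616, -0.1683, 0.1267]
ee_rot: [0.496, 0.501, -0.496, 0.507]
ft_force: [-1.6, 7.1, 4.9]
grip_width: 0.424
[ 0.5616 -0.1683  0.1267] [-1.6  7.1  4.9] 0.424
clock: 13.9
position: [0.5617, -0.1684, 0.1271]
ee_rot: [0.496, 0.501, -0.496, 0.507]
ft_force: [-2.3, 3.8, 5.5]
grip_width: 0.383
[ 0.5617 -0.1684  0.1271] [-2.3  3.8  5.5] 0.383
```

View pics/m11.png

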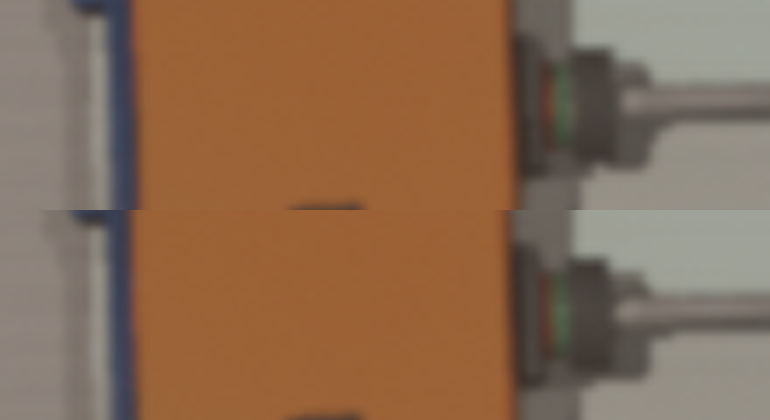

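```bash
cat > trk.py <<'E'
from h import *
import sys
# subpixel x-shift of lid and of cup versus reference
r=load(sys.argv[1])['pixels']
for f in sys.argv[2:]:
    t=load(f)['pixels']; out=[]
    for (a,b,c,d) in ((196,262,266,326),(222,240,334,341)):
        A=cv2.cvtColor(r[a:b,c:d],cv2.COLOR_RGB2GRAY).astype(np.float32); 
        G=cv2.cvtColor(t,cv2.COLOR_RGB2GRAY).astype(np.float32)
        M=np.float32([[1,0,0],[0,1,0]]); 
        try:
            cc,M=cv2.findTransformECC(A,G[a-4:b+4,c-8:d+8],np.float32([[1,0,8],[0,1,4]]),cv2.MOTION_TRANSLATION,(3,200,1e-5)); out.append(((M[0,2]-8)*-2.9,cc))
        except cv2.error as e: out.append('x')
    print(f,'lid mm,+y',out[0],'cup mm',out[1])
E
python3 trk.py t9 t7 t8 t9 t10 t11
```

```text
t7 lid mm,+y (np.float32(-7.175983), 0.9819312948060316) cup mm x
t8 lid mm,+y (np.float32(-0.2962515), 0.9875062150719863) cup mm (np.float32(1.2977272), 0.9882950891167837)
t9 lid mm,+y (np.float32(-0.3157798), 0.987614560255037) cup mm (np.float32(-0.59910184), 0.9879298605208697)
t10 lid mm,+y (np.float32(-0.2953886), 0.9875425749625264) cup mm (np.float32(0.5261397), 0.9850644806696705)
t11 lid mm,+y (np.float32(0.32898304), 0.981877886630776) cup mm (np.float32(2.3339782), 0.9866955504039416)
```

```bash
python3 -m inch '[[[0,0,0],[0,0,0],0.64],[[0,0,0],[0,0,0],0.65],[[0,0,0],[0,0,0],0.65]]' 12
python3 look.py 12
python3 trk.py t9 t12
```

```text
clock: 14.32
position: [0.5617, -0.1696, 0.1273]
ee_rot: [0.496, 0.5, -0.497, 0.507]
ft_force: [-0.9, -4.5, 3.7]
grip_width: 0.354
[ 0.5617 -0.1696  0.1273] [-0.9 -4.5  3.7] 0.354
t12 lid mm,+y (np.float32(1.6212993), 0.9651277714712464) cup mm (np.float32(3.8694522), 0.9851460810132163)
```

View pics/c12.png

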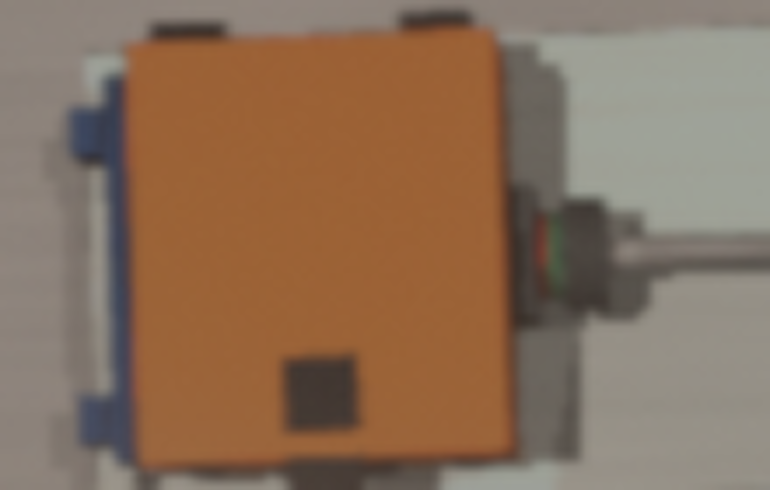

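The carrier is still sliding, 1.9 mm this stroke. Continuing to the end of the stroke.

```bash
python3 -m inch '[[[0,0,0],[0,0,0],0.67],[[0,0,0],[0,0,0],0.69],[[0,0,0],[0,0,0],0.69]]' 12
python3 look.py 13
python3 -m inch '[[[0,0,0],[0,0,0],0.71],[[0,0,0],[0,0,0],0.74],[[0,0,0],[0,0,0],0.75],[[0,0,0],[0,0,0],0.75]]' 12
python3 look.py 14
python3 trk.py t9 t13 t14
```

```text
clock: 14.75
position: [0.5618, -0.1712, 0.1276]
ee_rot: [0.496, 0.499, -0.497, 0.507]
ft_force: [-0.9, -7.2, 4.6]
grip_width: 0.317
[ 0.5618 -0.1712  0.1276] [-0.9 -7.2  4.6] 0.317
clock: 15.3
position: [0.5618, -0.1721, 0.1277]
ee_rot: [0.497, 0.499, -0.498, 0.507]
ft_force: [-0.3, -7.1, 5.6]
grip_width: 0.293
[ 0.5618 -0.1721  0.1277] [-0.3 -7.1  5.6] 0.293
t13 lid mm,+y (np.float32(2.8091912), 0.9410737936548685) cup mm (np.float32(6.747909), 0.9869587474191158)
t14 lid mm,+y (np.float32(2.8160791), 0.941043331332228) cup mm (np.float32(8.486407), 0.9889474107327387)
```

View pics/c14.png

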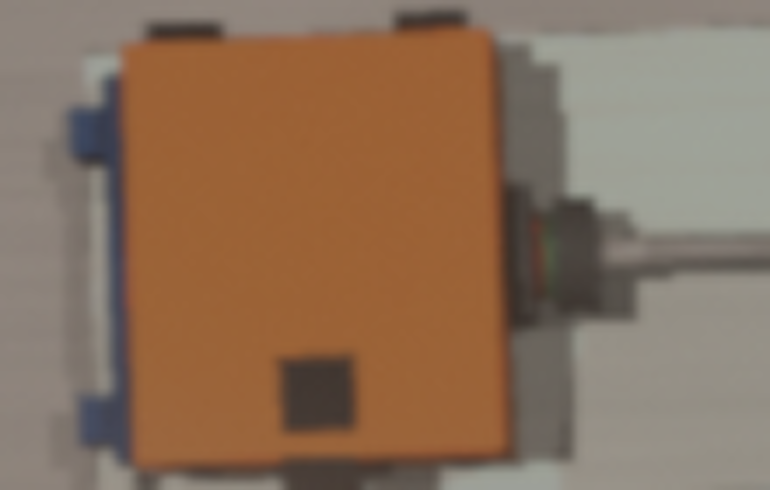

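The carrier has stopped moving: lid +2.8 mm in both frames while only the cup advanced. So it is on the stop, with the trigger at its end. Now I'll measure how much of the stem still shows.

Run:
```python
from h import *
for f in ('t5','t6','t7','t8','t9','t12','t13','t14'):
    p=load(f)['pixels'].astype(int)[226:236,318:352].mean(0)
    rg=(p[:,0]-p[:,1]).round().astype(int); L=p.mean(1).round().astype(int)
    print(f,'L',*L,'\n   RG',*rg)
t=[cv2.resize(load(f)['pixels'][218:246,316:356],None,fx=10,fy=10,interpolation=cv2.INTER_NEAREST) for f in ('t5','t9','t14')]
cv2.imwrite('pics/r14.png',np.hstack([cv2.resize(x,(260,182),interpolation=cv2.INTER_NEAREST) for x in t])[:,:,::-1])
```

```text
t5 L 103 103 103 103 103 102 93 81 88 95 95 86 81 80 80 86 105 130 135 116 82 67 69 69 68 70 75 87 85 72 63 62 62 63 
   RG 58 58 58 58 57 58 57 40 15 7 6 6 6 6 5 5 6 5 6 5 6 6 7 17 34 19 -3 -4 1 5 5 5 5 5
t6 L 103 103 103 103 103 101 93 77 74 78 79 79 77 70 60 63 68 66 63 69 81 95 90 75 67 65 63 63 67 79 90 96 98 101 
   RG 58 58 58 58 58 58 58 42 17 7 6 6 6 6 7 7 7 12 21 11 -6 -6 1 5 6 6 5 5 5 5 6 6 6 5
t7 L 102 103 103 103 103 101 93 77 69 58 57 67 68 63 68 77 88 97 82 69 66 66 66 68 76 88 93 95 98 106 118 123 124 125 
   RG 58 58 58 57 58 58 57 41 18 9 8 7 9 22 26 0 -8 1 5 6 6 6 6 6 5 6 6 6 6 5 5 4 4 4
t8 L 103 103 103 100 86 64 54 63 67 62 66 74 75 72 68 66 66 66 67 74 86 97 100 101 105 114 119 120 123 124 124 124 124 125 
   RG 58 57 57 56 52 34 14 8 10 21 26 0 -11 -2 5 6 6 6 6 6 6 6 6 6 5 5 5 5 5 5 5 4 4 4
t9 L 103 103 103 100 86 64 54 63 66 62 66 74 84 95 82 69 66 66 66 69 79 89 97 98 98 104 115 120 123 124 124 124 125 124 
   RG 58 57 57 56 52 33 13 8 9 21 26 0 -9 1 5 7 6 6 6 6 6 6 6 6 6 5 5 5 5 5 5 4 4 4
t12 L 102 103 101 89 67 53 57 64 63 68 74 73 70 67 66 66 66 67 73 86 97 100 99 101 110 117 119 120 123 124 124 124 124 124 
   RG 58 57 57 55 38 16 8 10 24 35 7 -10 -3 4 6 6 6 6 6 7 7 6 6 6 5 5 5 5 5 5 5 4 4 4
t13 L 103 102 96 74 54 54 64 65 63 69 72 69 67 66 66 66 67 71 84 97 101 102 104 110 116 118 119 120 123 124 124 124 124 124 
   RG 57 58 57 42 20 9 7 12 24 15 -3 -4 3 6 6 6 6 6 7 7 7 6 6 6 5 5 5 5 5 4 4 4 4 4
t14 L 102 102 95 74 54 54 64 65 64 68 70 68 67 66 66 66 68 77 91 100 101 103 110 118 120 119 119 121 123 124 124 124 124 124 
   RG 57 58 56 42 19 9 8 12 24 16 0 0 5 6 6 6 6 7 7 6 7 6 6 5 5 5 5 4 4 4 4 4 4 4
```

View pics/r14.png

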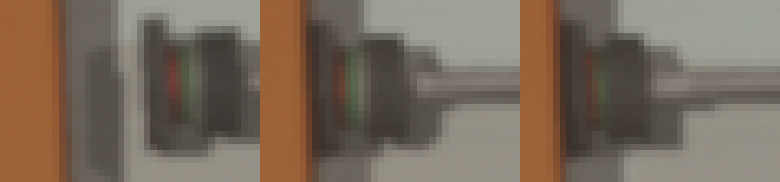

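The white ring is gone and about half of the green shows between red and cup. I'll check again with the side view and for any disturbance elsewhere.

Run:
```python
from h import *
s=shot('side','s15'); t=shot('top','t15'); s0=load('s3')
a=cv2.resize(s['pixels'][190:345,225:355],(500,596),interpolation=cv2.INTER_CUBIC)
cv2.imwrite('pics/cs15.png',a[:,:,::-1]); 
o=readout.get_obs(); print(o['clock'],o['grip_width'],o['ft_force'])
d=cv2.absdiff(load('top0')['pixels'],t['pixels']).max(-1)
for n,(u,v,r) in dict(bowl=(165,237,38),p1=(229,316,12),p2=(189,303,12),jar=(221,190,14),spoon=(450,310,30),turner=(515,275,40),cup=(506,196,16),small=(349,303,30)).items(): print(n,(d[v-r:v+r,u-r:u+r]>60).sum())
c=t; P=cloud(c); print('lid z',[P[v,u,2].round(4) for u,v in [(275,205),(315,205),(275,255),(315,255)]])
cv2.imwrite('pics/t15.png',t['pixels'][:,:,::-1])
```

```text
15.45 0.2986099624504547 [ 0.06070877 -6.30973254  4.63040649]
bowl 0
p1 0
p2 0
jar 0
spoon 0
turner 0
cup 0
small 0
lid z [np.float64(0.1186), np.float64(0.1197), np.float64(0.1187), np.float64(0.1192)]
```

View pics/cs15.png

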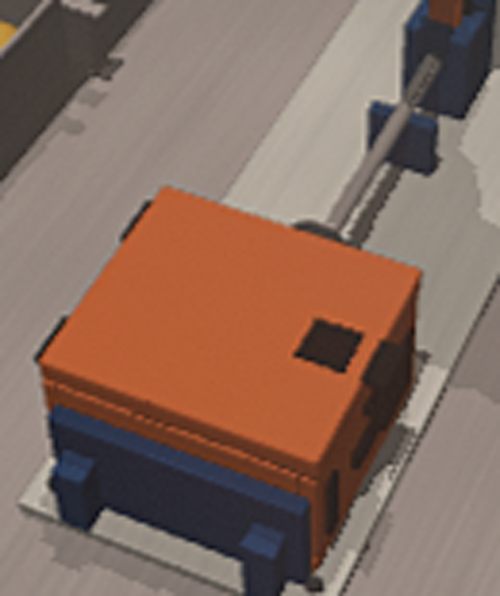

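View pics/t15.png

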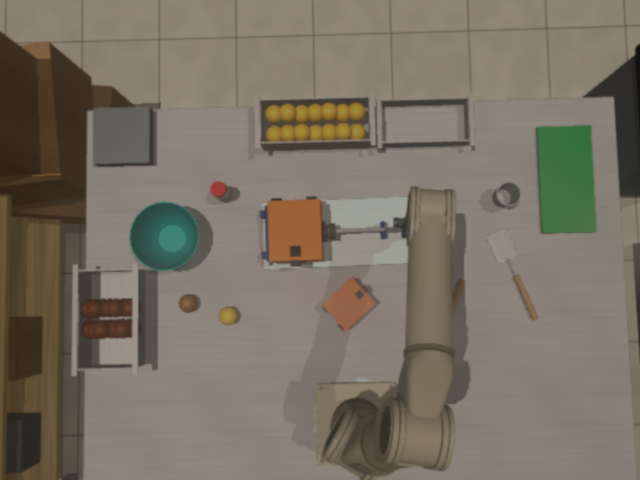

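The carrier is flush on the stop, the lid is flat and shut, and nothing else has moved. I'll hold for a second to check stability before handing in.

```bash
python3 -m inch '[[[0,0,0],[0,0,0],0.75],[[0,0,0],[0,0,0],0.75],[[0,0,0],[0,0,0],0.75],[[0,0,0],[0,0,0],0.75],[[0,0,0],[0,0,0],0.75],[[0,0,0],[0,0,0],0.75],[[0,0,0],[0,0,0],0.75],[[0,0,0],[0,0,0],0.75]]' 12
python3 look.py 16; python3 trk.py t9 t14 t16
python3 - <<'E'
from h import *
for f in ('t14','t16'):
    p=load(f)['pixels'].astype(int)[226:236,318:340].mean(0); print(*(p[:,0]-p[:,1]).round().astype(int)); print(*p.mean(1).round().astype(int))
w=shot('wrist','w16')
E
```

```text
clock: 16.45
position: [0.5618, -0.1721, 0.1277]
ee_rot: [0.496, 0.499, -0.498, 0.507]
ft_force: [-0.4, -4.8, 4.7]
grip_width: 0.293
[ 0.5618 -0.1721  0.1277] [-0.4 -4.8  4.7] 0.293
t14 lid mm,+y (np.float32(2.8160791), 0.941043331332228) cup mm (np.float32(8.486407), 0.9889474107327387)
t16 lid mm,+y (np.float32(2.8342369), 0.9411418455846242) cup mm (np.float32(8.4952755), 0.9889119465320069)
57 58 56 42 19 9 8 12 24 16 0 0 5 6 6 6 6 7 7 6 7 6
102 102 95 74 54 54 64 65 64 68 70 68 67 66 66 66 68 77 91 100 101 103
58 58 57 42 20 9 7 12 24 16 0 1 6 6 6 6 6 7 7 7 6 6
102 102 95 74 54 54 64 65 63 68 70 68 67 66 66 66 68 76 91 100 101 103
```

View pics/c16.png

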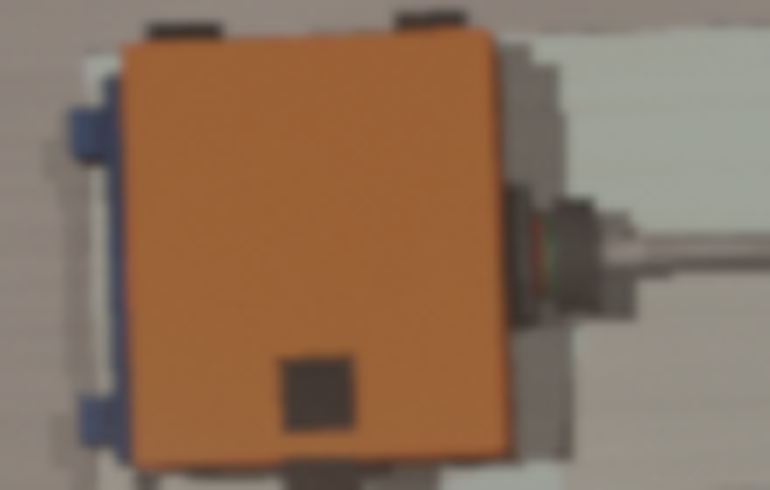

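View pics/w16.png

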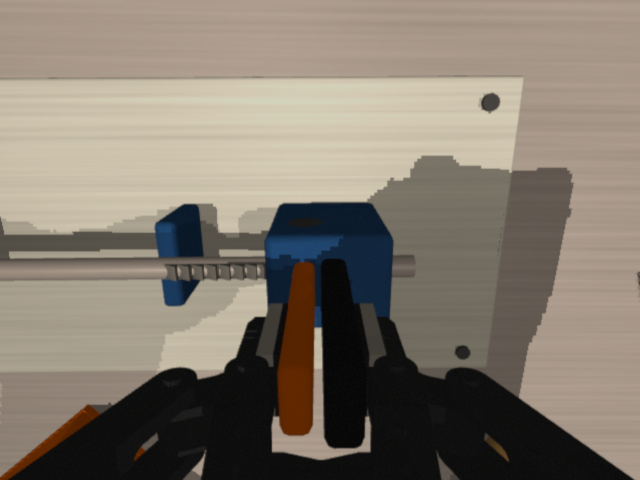

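The state is stable. The green strip is at (550,255) with no white, and the trigger is home and held. Handing in.

```bash
python3 -c "
from workcell import manip; print(manip.hand_in())"
```

```text
the job is handed in; nothing more can be done
None
```

I pressed the lid of the large carrier shut and pumped the trigger four strokes at a 12 N grip setting. I handed in at about 16.5 s with the trigger still held at its end.

- **Lid:** the last checks show it flat at z ≈ 0.119–0.120 m and staying down, so it is latched. It took about 19.5 N at the bottom, more than the stated 6–9 N.
- **Carrier:** it stopped moving against the stop (less than 0.1 mm) while the cup still advanced 1.7 mm.
- **Pad:** the white ring is gone and a green strip still shows next to red. I put the pad at about 6 mm pressed in, but my two image estimates disagreed, giving a range of roughly 4–7 mm. Both ends lie inside the 3–9 mm window.
- **Hold:** the pad, the carrier and the squeeze did not change over a further second.
- **Rest of the table:** the bowl, potatoes, jar, spoon, turner, cup and small carrier show no change in the top view. The arm partly hid the spoon in that view.
- **Dock origin:** the clamp did not sit where I expected. Taking the plate's centre as the dock origin was about 20 mm off along y, so I used the measured grip position instead.

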